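# Stow the pill tray under the organizer

## Task

Set the round pill box flat inside the low metal tray, then slide the tray along the bench, plain end first and grip fin last, under the bottom tier of the black organizer without it or the pill box striking the underside. Somewhere at the back it meets a sprung buffer you cannot see: press the tray gently against it with a push of about 9 N (well under 13 N, never to the end of the buffer's travel), then let go so that the tray stays there with the buffer partly squeezed. Leave the things on the tiers and the jar alone.

Things in the scene. Friction and masses are not known exactly. Their poses are not given: they have to be found in the camera images.
- organizer: Black plastic organizer, 140 mm wide, bolted to an iron angle post, fixed. Three tiers step back as they rise: bottom from x = -90 mm, middle from x = -20 mm (110 mm up), top from x = +30 mm (185 mm up); back panel at x = +98 mm, 260 mm high; post behind it 400 mm high. Origin: on the bench, under the middle of the bay; z up, x points into the bay (its open front faces -x).
- bay_mouth (a point): Point on the bench at the middle of the bay's mouth, at organizer x = -90 mm; axes as the organizer's. The bay is a straight channel on the bench, 124 mm wide between walls 36 mm high, from here inwards; flared guides 30 mm high widen it to about 134 mm over the 24 mm in front. The hidden buffer's unpressed face stands at an unknown 125 to 160 mm inwards of here, differing each time.
- bottom_tier: The organizer's bottom tier, the overhang; fixed to it with the same origin and axes. Flat underside 36 mm above the bench, reaching from x = -90 to +100 mm; its lip is 58 mm above the bench. The tray and pill box must pass beneath.
- buffer (a joint): Travel (m) of the hidden buffer, a block 40 mm wide, 8 to 24 mm above the bench, mid-bay: 0 unpressed, grows as it is pushed inwards, hard end at 0.012. It starts to give at about 4 N, then needs 1 N more per mm (9 N at 5 mm). Friction in it keeps it about where it was pressed to: let go, it comes back 2 mm at most.
- tray: Low open aluminium tray, loose, about 0.4 kg. Box part 120 mm (x) by 118 mm (y), 28 mm high, walls and floor 4 mm. Origin: underside, middle of the box part; z up. Its plain end, at x = +60 mm, goes into the bay first, the tray's x along the organizer's x, with 3 mm to spare each side. From the other end a tongue 40 mm wide, 5 mm thick, runs from x = -60 to -150 mm and carries the grip fin.
- fin (a point): Middle of the tray's upright grip fin, at tray x = -125 mm, 28 mm above the bench; axes as the tray's. The fin is 34 mm long in x, 14 mm thick in y, top 53 mm above the bench. With the tray home it stands 25 to 60 mm in front of the overhang.
- pillbox: Round blue pill box, a closed upright drum 44 mm in diameter, 27 mm high, 60 g, loose on the bench. Origin: centre of its underside; z is its axis. Inside the tray its top is 31 mm above the bench.
- tweezers: Steel tweezers, 105 mm long, lying across the bottom tier. Bystander. Origin: underside, near the middle.
- thermometer: Glass thermometer tube, 110 mm long, 10 mm thick, lying across the middle tier. Bystander. Origin: underside middle.
- beaker: Clear acrylic beaker, 48 mm wide, 60 mm high, standing on the top tier. Bystander. Origin: underside centre.
- jar: Amber glass jar with steel lid, 56 mm wide, 75 mm high, on the bench. Bystander. Origin: underside centre.
There are look-alikes about, which are no part of the job. Several things have the shape of the pillbox; the one meant has the colours described above.

How it is judged:
By the outcome, as a careful person would: the job done as asked, in the order asked, and still so for the second after the job is handed in, with the robot touching nothing.
It also fails if it takes over 69 s, if anything falls off the work surface, if the arm or the gripper's body presses on something with over 40 N, if the wrist force passes 120 N, or if a joint passes its speed limit or range.

## Robot

A 6-joint arm with a two-finger parallel gripper is mounted at the origin on the work surface. World frame = base frame: x ahead of the robot, y to its left, z up, the work surface at z = 0. Lengths are in mm, angles in rad, forces in N, time in s.
With the tool pointing down it reaches from about 400 to 825 mm from the base axis. Payload 7 kg.
Tool frame: the origin (TCP) lies at the very end of the fingers, on their centre line; the grasp point (between the pads) lies 19 mm behind it; z points along the fingers, y is the direction in which the jaws open and shut (so a half turn about z gives the same grasp; the last joint's range is limited). The gripper opens to 88 mm and grips with 3 to 60 N. Pads are 19 mm wide; open, the fingers measure 130 mm over their backs; the gripper's body (78 mm by 193 mm) begins 47 mm behind the grasp point.
Start: joints at [0.288, 0.359, 0.012, 0, -1.224, -0.288], TCP at [674.978, -0.019, 226.561] pointing down, gripper open.
Joint ranges: [-3.07, 3.07], [-1.43, 2.12], [-1.02, 1.25], [-3.03, 1.67], [-3.05, -0], [-3.03, 3.03]. Speed limits (rad/s): [2.39, 2.39, 3.01, 3.14, 3.14, 3.14].

## Interface

Orientations are given as a unit quaternion [x, y, z, w].
In Python, from plant import bot gives the robot as it stands. Calls block until the motion is done:
- bot.move_ptp(position, orientation): joint-space move of the TCP to a pose.
- bot.line_to(position, velocity=150, ori=None): straight line of the TCP; ori=None keeps the orientation; velocity is the mean speed in mm/s.
- bot.move_joints(angles): joint-space move.
- bot.move_gripper(opening, force=None): finger opening in mm; force is the grip in N (None keeps the last); returns when the fingers have stopped.
- bot.pause(seconds).
- bot.solve_ik(position, orientation): joint angles nearest the present ones, or None.
- bot.read_state(): the state.
- bot.camera(name): name is "scene" or "side" or "wrist"; returns the picture (400x640x3 uint8, red, green, blue); there is no depth.
- bot.get_calibration(name): a dict with "fx", "fy", "cx", "cy" (pixels), "view" (4x4, takes a point from world to camera coordinates); the wrist camera has in their place "T_tool_cam" (4x4, takes a point from camera to tool coordinates, whose origin is the TCP and whose axes are the flange's). Camera axes: x right, y up, looking along -z (the intrinsics and any distortion apply to the point x, -y, -z); pixel columns grow to the right and rows downward; lengths in mm; the calibration is good to about 2 mm. A picture is of the moment at which its call begins: read the wrist's pose just before it. get_calibration takes no time and is no camera call.
A pose or a line that the arm cannot do raises bot.Unreachable and nothing moves.
- bot.close_job(): hands the job in, once; it reports no verdict.
The state is a dict: "t": time; "joint_pos": joint angles; "qvel": joint speeds; "tau": joint torques, N m; "tcp_pos": TCP position; "eef_rot": TCP orientation; "contact_force": force on the tool from outside, world axes, zero at the start; "moment": the same for the moment, N m; "width": finger opening in mm.
Only numpy, scipy, OpenCV 4.12 (cv2) and the standard library are available. Lean on these libraries where they do the work, as an engineer would, in place of code of your own. Each camera call takes 0.05 s, during which the arm holds its last target. There are 200 camera calls.

## Working session

There is one attempt and no reset: what is moved stays moved. The work goes in short steps, each a Python script; the robot and the scene stay as the last script left them, time stands still between calls to the robot, and variables do not carry over. Pictures are saved under pics/ and viewed, on a budget of 10 in all, crops included, one or two more only if the job needs it, and the job is handed in when it is done.

```bash
ls; mkdir -p pics
python3 - <<'E'
from plant import bot
import cv2, numpy as np
s=bot.read_state(); print({k:np.round(v,3) for k,v in s.items()})
for n in("scene","side","wrist"):
    im=bot.camera(n); cv2.imwrite(f"pics/{n}0.png",im[:,:,::-1]); c=bot.get_calibration(n); print(n,{k:np.round(v,3).tolist() for k,v in c.items()})
E
```

```text
pics
{'t': np.float64(0.0), 'joint_pos': array([ 0.288,  0.359,  0.011, -0.   , -1.224, -0.288]), 'qvel': array([-0.002, -0.001,  0.001,  0.004,  0.   ,  0.   ]), 'tau': array([-1.0000e-03, -5.8273e+01,  2.9306e+01,  6.9970e+00,  7.0000e-03,
       -0.0000e+00]), 'tcp_pos': array([ 6.74521e+02, -4.40000e-02,  2.25637e+02]), 'eef_rot': array([-0.707,  0.707,  0.001, -0.001]), 'contact_force': array([ 0.48 ,  0.203, -0.355]), 'moment': array([0.041, 0.07 , 0.023]), 'width': np.float64(87.544)}
scene {'fx': 387.683, 'fy': 387.683, 'cx': 322.336, 'cy': 202.673, 'view': [[-0.701, 0.713, -0.009, 390.081], [-0.589, -0.573, 0.569, 288.52], [0.401, 0.404, 0.822, -1448.736], [0.0, 0.0, 0.0, 1.0]]}
side {'fx': 429.171, 'fy': 429.171, 'cx': 317.195, 'cy': 198.322, 'view': [[0.909, 0.417, 0.006, -562.597], [-0.356, 0.769, 0.531, 81.585], [0.217, -0.484, 0.848, -1421.877], [0.0, 0.0, 0.0, 1.0]]}
wrist {'fx': 340.021, 'fy': 340.021, 'cx': 317.863, 'cy': 199.514, 'T_tool_cam': [[-0.0, 0.965, 0.262, 70.325], [1.0, -0.0, 0.001, -2.775], [0.001, 0.262, -0.965, -159.084], [0.0, 0.0, 0.0, 1.0]]}
```

View pics/scene0.png

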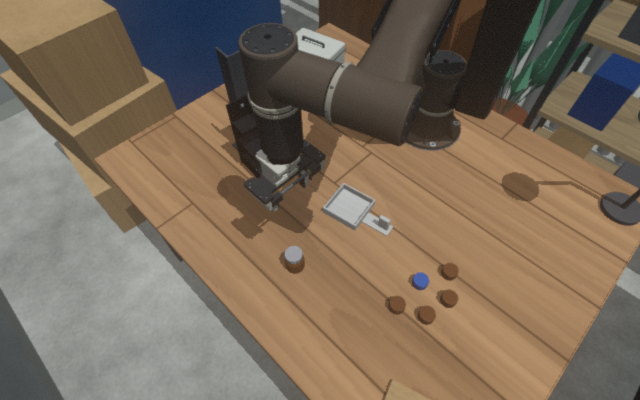

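View pics/side0.png

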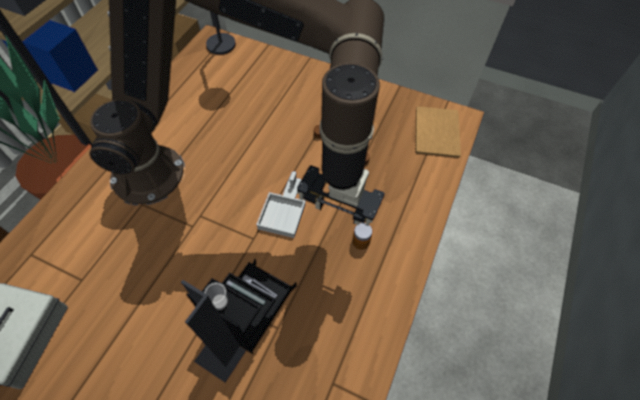

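Scene: blue pill box at (421,281) among brown look-alikes, tray at (349,206) with its fin at (382,223), and the jar at (293,258). Side: the organizer is at (240,310). The arm blocks part of both views, so I'll compute rough positions next.

```bash
cat > h.py <<'E'
from plant import bot
import numpy as np, cv2
from scipy.spatial.transform import Rotation as R
def cam(n, st=None):
    c=bot.get_calibration(n)
    if n=="wrist":
        T=np.eye(4);T[:3,:3]=R.from_quat(st["eef_rot"]).as_matrix();T[:3,3]=st["tcp_pos"]
        V=np.linalg.inv(T@c["T_tool_cam"])
    else: V=np.array(c["view"])
    return dict(c,V=V)
def ray(c,u,v):
    d=np.array([(u-c["cx"])/c["fx"],-(v-c["cy"])/c["fy"],-1.])
    return -c["V"][:3,:3].T@c["V"][:3,3], c["V"][:3,:3].T@d
def at(c,u,v,z):
    o,d=ray(c,u,v); return o+d*(z-o[2])/d[2]
def proj(c,P):
    p=c["V"][:3,:3]@np.asarray(P,float)+c["V"][:3,3]; return np.array([c["cx"]+c["fx"]*p[0]/-p[2], c["cy"]+c["fy"]*p[1]/p[2]])
def tri(obs):
    A=[];b=[]
    for c,u,v in obs:
        o,d=ray(c,u,v);d=d/np.linalg.norm(d);M=np.eye(3)-np.outer(d,d);A.append(M);b.append(M@o)
    A=np.vstack(A);b=np.hstack(b);x=np.linalg.lstsq(A,b,rcond=None)[0]
    return x,np.linalg.norm(A@x-b)
def down(yaw):  # tool pointing down, tool y (jaw axis) along world direction yaw
    y=np.array([np.cos(yaw),np.sin(yaw),0]);z=np.array([0,0,-1.]);return R.from_matrix(np.c_[np.cross(y,z),y,z]).as_quat()
def snap(n,name):
    st=bot.read_state();im=bot.camera(n);cv2.imwrite(f"pics/{name}.png",im[:,:,::-1]);return im,cam(n,st)
E
python3 - <<'E'
from h import *
s=cam("scene");d=cam("side")
print(R.from_quat(bot.read_state()["eef_rot"]).as_matrix().round(2).tolist())
for n,u,v,z in [("pill",421,281,27),("fin",382,221,50),("jar",293,252,75),("tc",349,206,28)]: print(n,at(s,u,v,z).round(0))
for n,u,v,z in [("tray",281,215,28),("fin",292,180,50),("jar",362,232,75),("orgL",252,262,58),("orgR",296,287,58),("panel",215,315,200)]: print(n,at(d,u,v,z).round(0))
E
```

```text
[[-0.0, -1.0, -0.0], [-1.0, 0.0, -0.0], [0.0, 0.0, -1.0]]
pill [533. 359.  27.]
fin [470. 165.  50.]
jar [733.  61.  75.]
tc [487.  49.  28.]
tray [483.  32.  28.]
fin [463. 149.  50.]
jar [733.  57.  75.]
orgL [ 488. -150.   58.]
orgR [ 631. -164.   58.]
panel [ 522. -346.  200.]
```

Run:
```python
from h import *
for yaw in (np.pi/2,0,np.pi/4,-np.pi/4,-np.pi/2,np.pi):
    q=bot.solve_ik([533,355,190],down(yaw)); print(yaw, None if q is None else np.round(q,2))
s=bot.read_state()
bot.move_ptp([533,345,190],s["eef_rot"])
print(bot.read_state()["t"], bot.read_state()["tcp_pos"])
a=[snap("wrist","w1"),snap("scene","s1"),snap("side","d1")]
z=cv2.resize(a[1][0][60:260,160:460],(800,533),interpolation=cv2.INTER_CUBIC); cv2.imwrite("pics/s1c.png",z[:,:,::-1])
z=cv2.resize(a[2][0][160:380,160:460],(800,587),interpolation=cv2.INTER_CUBIC); cv2.imwrite("pics/d1c.png",z[:,:,::-1])
```

```text
1.5707963267948966 [ 0.89  0.33 -0.12  0.   -1.12 -2.46]
0 [ 0.89  0.33 -0.12  0.   -1.12  2.25]
0.7853981633974483 None
-0.7853981633974483 [ 0.89  0.33 -0.12  0.   -1.12  1.46]
-1.5707963267948966 [ 0.89  0.33 -0.12  0.   -1.12  0.68]
3.141592653589793 [ 0.89  0.33 -0.12  0.   -1.12 -0.89]
1.55 [533.5812637  344.26015087 190.1718454 ]
```

View pics/w1.png

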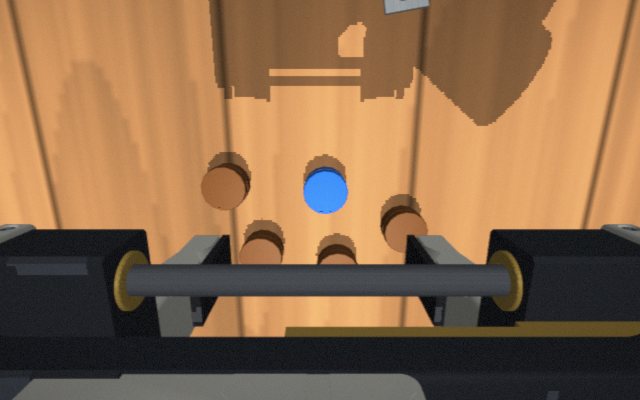

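View pics/s1c.png

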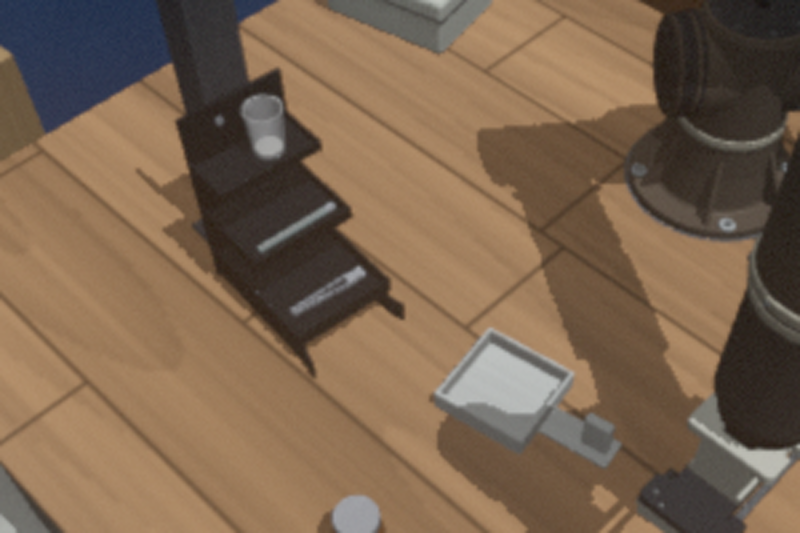

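View pics/d1c.png

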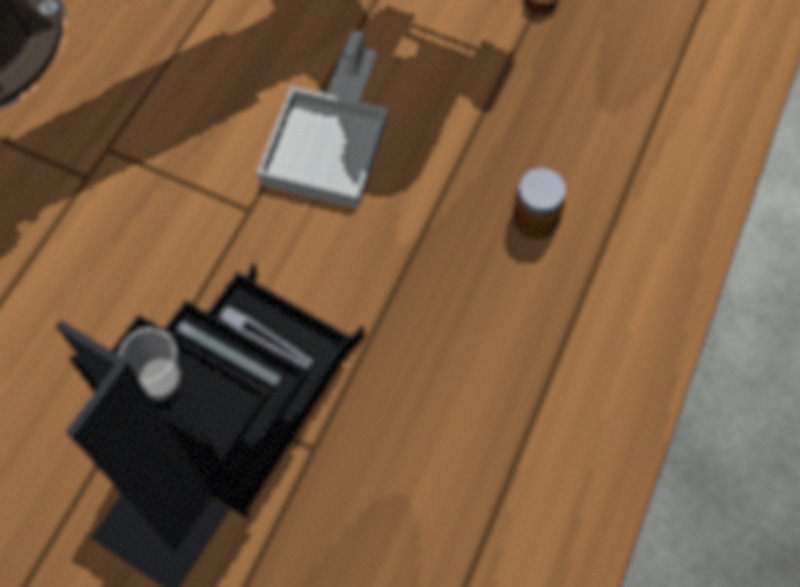

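Wrist: blue pill box top at (326,190), brown look-alikes at (225,187), (404,230), (261,253) and (337,262). The crops show the tray nearly facing the bay, with nothing between them.

Run:
```python
from h import *
st=bot.read_state();w=cam("wrist",st);s=cam("scene");d=cam("side")
print("pill",[np.round(x,1) for x in tri([(w,326,190),(s,421,281)])], at(w,326,190,27).round(1),at(s,421,281,27).round(1))
for u,v in[(225,187),(404,230),(261,253),(337,262)]: print("brown",(at(w,u,v,27)-at(w,326,190,27)).round(0))
k=800/300
S=lambda u,v:(s,160+u/k,60+v/k); D=lambda u,v:(d,160+u/k,160+v/k)
for n,a,b in [("t1",(490,330),(261,172)),("t2",(574,375),(290,90)),("t3",(521,447),(387,106)),("t4",(434,397),(357,207)),
  ("fin",(600,421),(356,38)),("lipL",(388,288),(240,275)),("lipR",(308,347),(360,340)),("beaker top",(264,105),(150,348)),("panelL",(280,70),(62,325)),("jar",(356,515),(542,186))]:
    x,e=tri([S(*a),D(*b)]); print(n,x.round(1),round(e,1))
```

```text
pill [array([527.6, 356. ,  13.9]), np.float64(2.2)] [528.8 351.6  27. ] [533.  358.7  27. ]
brown [98. -3.  0.]
brown [-79.  42.   0.]
brown [66. 66.  0.]
brown [-12.  77.  -0.]
t1 [432.3 -24.4  23.9] 1.1
t2 [408.   90.2  17.3] 0.6
t3 [526.8 114.   23.4] 3.3
t4 [545.2 -11.4   9.1] 3.2
fin [459.9 166.4  57.3] 0.3
lipL [ 480.6 -150.7   41.8] 1.7
lipR [ 617.4 -157.5   36.3] 10.9
beaker top [ 512.3 -307.3  254.6] 2.1
panelL [ 455.8 -327.9  269.6] 16.3
jar [734.2  65.   75.1] 0.3
```

```bash
cat >> h.py <<'E'
def blue(im):
    h=cv2.cvtColor(im,cv2.COLOR_RGB2HSV);m=cv2.inRange(h,(105,150,60),(128,255,255))
    n,l,st,c=cv2.connectedComponentsWithStats(m);i=1+np.argmax(st[1:,4]);return c[i],st[i]
E
python3 - <<'E'
from h import *
q=down(np.pi)
obs=[]
for p in ([500,365,130],[555,340,130],[528,400,150]):
    bot.move_ptp(p,q);bot.pause(.15);im,c=snap("wrist","wb%d"%len(obs));u,st=blue(im);obs.append((c,*u));print(u.round(1),st,at(c,*u,27).round(1))
print(tri(obs),bot.read_state()["t"])
E
```

```text
[287.1 182.6] [ 261  155   53   55 2283] [528.9 352.8  27. ]
[352.6 212.3] [ 327  184   53   56 2237] [529.9 351.9  27. ]
[319.4 137.9] [ 294  112   52   53 2141] [529.4 353.6  27. ]
(array([529.37474403, 354.01215881,  20.8888644 ]), np.float64(0.3442270129785001)) 3.425
```

Run:
```python
from h import *
q=down(np.pi)
bot.move_gripper(66); bot.move_ptp([529.4,353.3,70],q); bot.line_to([529.4,353.3,5],100)
f0=bot.read_state()
bot.move_gripper(30,15); st=bot.read_state(); print("w",st["width"],st["tcp_pos"],f0["contact_force"])
bot.line_to([529.4,353.3,120],200)
bot.move_ptp([480,130,250],q); bot.pause(.2); print(bot.read_state()["width"]); a=snap("wrist","wt1")
bot.move_ptp([480,90,250],q); bot.pause(.2); a=snap("wrist","wt2")
bot.move_ptp([555,-50,250],q); bot.pause(.2); a=snap("wrist","wo1")
bot.move_ptp([555,-20,250],q); bot.pause(.2); a=snap("wrist","wo2")
print(bot.read_state()["t"])
t=[cv2.imread(f"pics/{n}.png") for n in("wt1","wo1")]
cv2.imwrite("pics/m1.png",np.vstack([t[0][:300],t[1][:300]]))
```

```text
w 43.493763815267755 [529.45265515 353.4176107    5.42113342] [-0.4283345   0.59736812  0.04147072]
43.498744557702324
9.7833
```

View pics/m1.png

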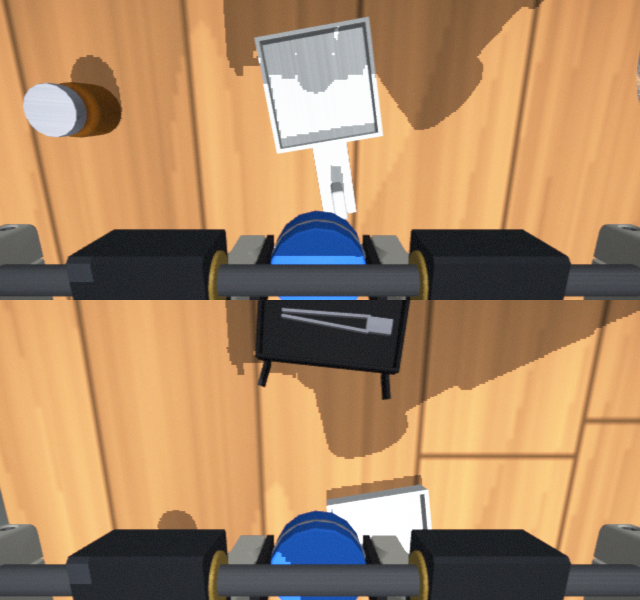

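Top half (wt1): the pill box is held. Tray rim corners are at about (256,38), (368,18), (382,135) and (278,153). Bottom half (wo1): the lip runs from (257,56) to (398,73), with guide tips at (262,86) and (386,99). I'll enlarge these for accurate pixels.

Run:
```python
import cv2,numpy as np
o1=cv2.imread("pics/wo1.png");o2=cv2.imread("pics/wo2.png");t=cv2.imread("pics/wt1.png")
f=lambda im,x,y,w,h,k:cv2.resize(im[y:y+h,x:x+w],None,fx=k,fy=k,interpolation=cv2.INTER_CUBIC)
g=lambda im:np.clip(255*(im/255.)**.5,0,255).astype(np.uint8)
A=f(g(o1),240,30,180,80,4)[:, :720]; B=f(t,240,10,180,210,1280/640*1.33)
print(A.shape,B.shape)
cv2.imwrite("pics/m2a.png",np.vstack([A,f(g(o2),240,0,180,70,4)]))
cv2.imwrite("pics/m2b.png",f(t,245,10,150,145,4))
```

```text
(320, 720, 3) (559, 479, 3)
```

View pics/m2a.png

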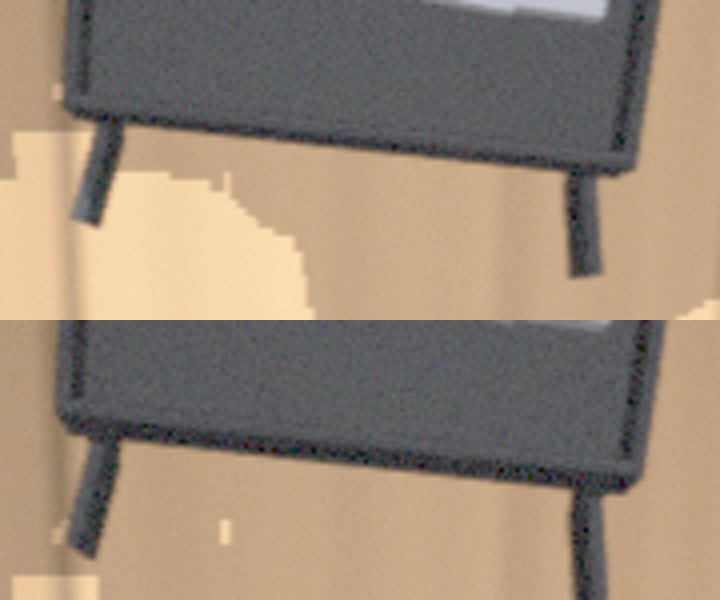

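View pics/m2b.png

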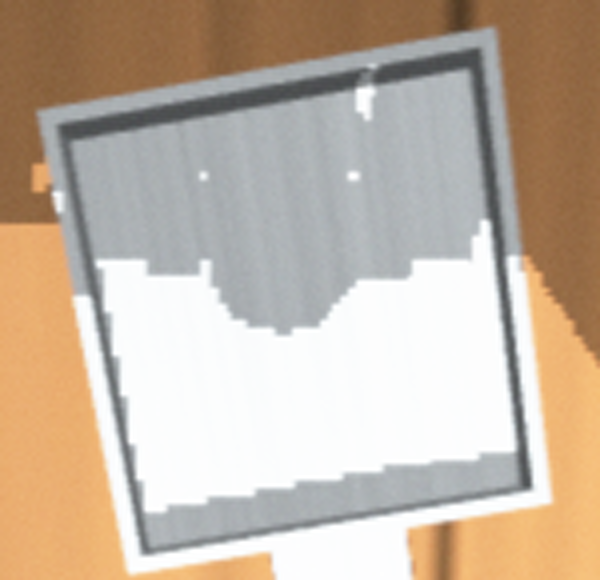

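Run:
```python
from h import *
from scipy.optimize import least_squares
W=lambda p:cam("wrist",dict(tcp_pos=p,eef_rot=down(np.pi)))
wt=W([480,130,250]);o1=W([555,-50,250]);o2=W([555,-20,250])
tc=[(254.5,38),(368.75,17.25),(382.75,135),(277.5,153.25)]
P=np.array([at(wt,*u,28) for u in tc]); print(P.round(1)); 
print("sides",[round(np.linalg.norm(P[i]-P[(i+1)%4]),1) for i in range(4)])
print("yaws",[round(np.degrees(np.arctan2(*(b-a)[1::-1])),2) for a,b in((P[2],P[1]),(P[3],P[0]),(P[0],P[1]),(P[3],P[2]))],"centre",P.mean(0).round(1))
L=(256.5,55),(255,22.5);Rr=(399.2,69.2),(400.2,38.3)
for n,(a,b) in (("L",L),("R",Rr)):
    print(n,[np.round(x,1) for x in tri([(o1,*a),(o2,*b)])],at(o1,*a,58).round(1),at(o2,*b,58).round(1))
for n,u in (("gL",(240+86/4,30+223/4)),("gR",(240+586/4,30+276/4))): print(n,at(o1,*u,30).round(1))
for n,u in (("gLroot",(240+110/4,30+122/4)),("gRroot",(240+582/4,30+174/4))): print(n,at(o1,*u,30).round(1))
print("gL2",at(o2,240+84/4,(552-320)/4,30).round(1))
```

```text
[[548.4  -9.   28. ]
 [431.7 -28.3  28. ]
 [411.6  89.4  28. ]
 [528.5 109.5  28. ]]
sides [np.float64(118.4), np.float64(119.3), np.float64(118.6), np.float64(120.2)]
yaws [np.float64(-80.33), np.float64(-80.44), np.float64(-170.64), np.float64(-170.23)] centre [480.   40.4  28. ]
L [array([ 620.7, -171.5,   37. ]), np.float64(0.0)] [ 617.1 -168.6   58. ] [ 617.1 -166.9   58. ]
R [array([ 472.8, -159. ,   26.4]), np.float64(0.6)] [ 479.4 -155.8   58. ] [ 480.2 -153.3   58. ]
gL [ 618.  -142.2   30. ]
gR [ 484.9 -128.7   30. ]
gLroot [ 610.6 -167.2   30. ]
gRroot [ 487.3 -154.4   30. ]
gL2 [ 617.3 -139.6   30. ]
```

Run:
```python
from h import *
q=down(np.radians(189.6))
bot.move_ptp([480,40.4,80],q); bot.line_to([480,40.4,30],120); bot.line_to([480,40.4,10],40)
bot.line_to([480,40.4,9],10); st=bot.read_state(); print(st["contact_force"],st["tcp_pos"])
bot.move_gripper(52); bot.pause(.1); bot.line_to([480,40.4,60],100)
bot.move_ptp([485,115,230],down(np.pi)); bot.pause(.2); a=snap("wrist","wp"); u,s=blue(a[0]); print("pill",u,at(a[1],*u,31),s)
bot.move_ptp([552,-95,270],down(np.pi)); bot.pause(.2); st=bot.read_state(); b=snap("wrist","wo3"); print(st["tcp_pos"],st["t"])
print(repr(st["eef_rot"]))
g=lambda im:np.clip(255*(im/255.)**.5,0,255).astype(np.uint8)
f=lambda im,x,y,w,h,k:cv2.resize(im[y:y+h,x:x+w],None,fx=k,fy=k,interpolation=cv2.INTER_CUBIC)[:,:,::-1]
cv2.imwrite("pics/m3.png",np.vstack([f(g(b[0]),240,20,180,130,4)[:, :720]]))
```

```text
[-2.17157865  0.31623105  5.27954276] [480.07068468  40.43913712   9.31183114]
pill [321.93754386 104.16070175] [483.08158009  40.81433635  31.        ] [ 302   83   41   44 1425]
[551.91443279 -94.00401526 269.89703474] 15.3667
array([ 7.07650601e-01, -7.06562538e-01, -7.65615513e-05,  3.45802198e-05])
```

View pics/m3.png

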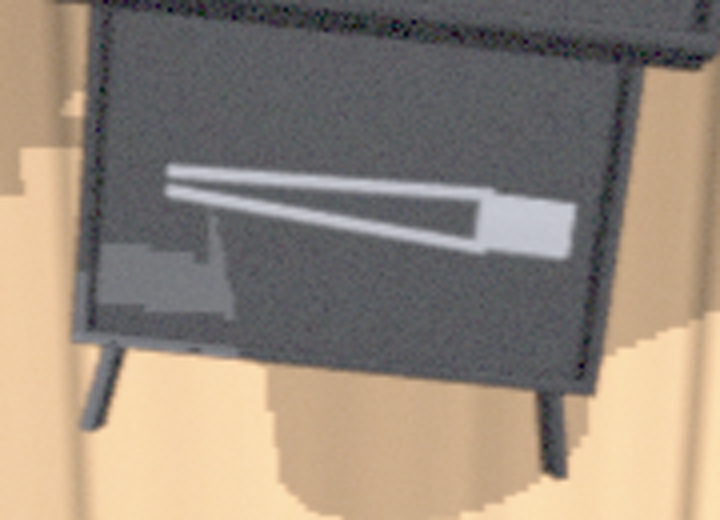

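Lip front corners in m3 are at crop (73,340) and (595,392), side edges run up to (92,50) and (642,70), and the guide tips are at (92,430) and (555,475). The pill-box centroid falls at the tray centre.

Run:
```python
from h import *
st=bot.read_state(); c=cam("wrist",st); f=lambda u,v,z:at(c,240+u/4,20+v/4,z)
ang=lambda a,b:round(np.degrees(np.arctan2(*(b-a)[1::-1])),2)
for z in (58,):
    L,Rr,L2,R2=f(73,340,z),f(595,392,z),f(92,50,z),f(642,70,z)
    print(L.round(1),Rr.round(1),np.linalg.norm(L-Rr),"mid",((L+Rr)/2).round(1),"yaw",ang(Rr,L)-90,ang(L,L2),ang(Rr,R2))
gl,gr,rl,rr=f(92,430,30),f(555,475,30),f(112,350,30),f(550,393,30)
print("guides",gl.round(1),gr.round(1),"tipmid",((gl+gr)/2).round(1),ang(gr,gl)-90,"rootmid",((rl+rr)/2).round(1),ang(rr,rl)-90, ang((gl+gr)/2,(rl+rr)/2))
for z in(60,150,200):
  for p in([462,155],[548,-40],[548,-110],[535,-130]):
    for yaw in (-5.5,9.6): q=bot.solve_ik([*p,z],down(np.radians(yaw))); print(z,p,yaw,None if q is None else np.round(q,2))
```

```text
[ 618.  -166.4   58. ] [ 480.  -153.3   58. ] 138.57196471582972 mid [ 549.  -159.9   58. ] yaw -95.43 -96.42 -95.37
guides [ 618.4 -141.7   30. ] [ 484.7 -129.1   30. ] tipmid [ 551.6 -135.4   30. ] -95.38 rootmid [ 549.5 -158.1   30. ] -95.35 -95.08
60 [462, 155] -5.5 [ 0.73  0.23 -0.61  0.   -0.73  2.32]
60 [462, 155] 9.6 [ 0.73  0.23 -0.61  0.   -0.73  2.58]
60 [548, -40] -5.5 [ 0.28  0.32 -0.47  0.   -0.77  2.76]
60 [548, -40] 9.6 [ 0.28  0.32 -0.47  0.   -0.77  3.03]
60 [548, -110] -5.5 [ 0.15  0.34 -0.45  0.   -0.78  2.89]
60 [548, -110] 9.6 None
60 [535, -130] -5.5 [ 0.12  0.32 -0.47  0.   -0.78  2.93]
60 [535, -130] 9.6 None
150 [462, 155] -5.5 [ 0.73  0.12 -0.5   0.   -0.95  2.32]
150 [462, 155] 9.6 [ 0.73  0.12 -0.5   0.   -0.95  2.58]
150 [548, -40] -5.5 [ 0.28  0.22 -0.37  0.   -0.98  2.76]
150 [548, -40] 9.6 [ 0.28  0.22 -0.37  0.   -0.98  3.03]
150 [548, -110] -5.5 [ 0.15  0.23 -0.35  0.   -0.99  2.89]
150 [548, -110] 9.6 None
150 [535, -130] -5.5 [ 0.12  0.22 -0.37  0.   -0.98  2.93]
150 [535, -130] 9.6 None
200 [462, 155] -5.5 [ 0.73  0.07 -0.43  0.   -1.07  2.32]
200 [462, 155] 9.6 [ 0.73  0.07 -0.43  0.   -1.07  2.58]
200 [548, -40] -5.5 [ 0.28  0.17 -0.31  0.   -1.09  2.76]
200 [548, -40] 9.6 [ 0.28  0.17 -0.31  0.   -1.09  3.03]
200 [548, -110] -5.5 [ 0.15  0.19 -0.29  0.   -1.1   2.89]
200 [548, -110] 9.6 None
200 [535, -130] -5.5 [ 0.12  0.17 -0.3   0.   -1.09  2.93]
200 [535, -130] 9.6 None
```

```bash
cat >> h.py <<'E'
M=np.array([549,-160.2]);YB=-95.4
def org(s,y=0,yaw=YB):  # fin TCP xy when tray front is s mm inwards of mouth
    t=np.radians(yaw);return M+(s-185)*np.array([np.cos(t),np.sin(t)])+y*np.array([-np.sin(t),np.cos(t)])
QB=down(np.radians(YB+90))
def local(f):
    t=np.radians(YB);return np.array([f[0]*np.cos(t)+f[1]*np.sin(t),-f[0]*np.sin(t)+f[1]*np.cos(t),f[2]])
E
python3 - <<'E'
from h import *
F=[459.2,163.6]; q=down(np.radians(9.6))
bot.move_gripper(44); bot.move_ptp([*F,110],q); bot.line_to([*F,70],100); bot.line_to([*F,13],100)
print(bot.read_state()["contact_force"])
bot.move_gripper(8,40); st=bot.read_state(); print("w",st["width"],st["contact_force"],st["tcp_pos"])
p=org(-44); bot.line_to([*p,13],90,ori=QB); bot.pause(.3)
st=bot.read_state(); print(p,st["width"],local(st["contact_force"]),st["tcp_pos"],st["t"],np.round(st["joint_pos"],2))
snap("scene","s3");a=snap("side","d3")
u,s=blue(a[0]);print(u,s)
im=a[0][130:330,170:430];im=cv2.resize(im,None,fx=2.6,fy=2.6,interpolation=cv2.INTER_CUBIC);cv2.imwrite("pics/d3c.png",im[:,:,::-1])
E
```

```text
[0.64799415 0.0215152  0.84520611]
w 13.552894723845428 [-3.84329246  0.06241489  6.04889111] [458.9167227  163.41979507  13.15499934]
[570.55080375  67.78368989] 13.430779038551641 [ 0.64473121 -0.20830136  5.42699105] [570.91242588  67.38851959  13.19433353] 22.1333 [ 0.46  0.42 -0.46  0.   -0.69  2.59]
[48.91077119 49.91523263] [  23   21   52   70 1569]
```

View pics/d3c.png

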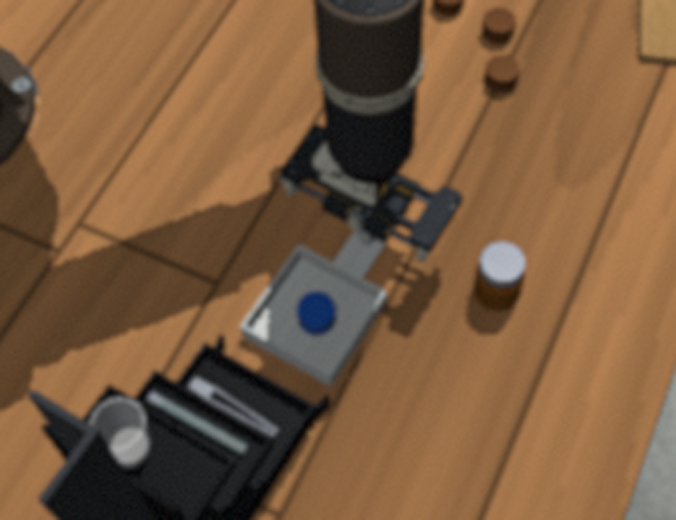

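The side crop shows the pill box flat in the tray's middle, with the tray in line with the bay and short of the guides. I'll advance while watching the force.

Run:
```python
from h import *
def rep(s):
    st=bot.read_state();d=np.array(st["tcp_pos"])[:2]-org(0);print(s,"act",np.round(local([*d,0])[:2],2),"F",local(st["contact_force"]).round(1),"m",np.round(st["moment"],2),"t",round(st["t"],2),round(st["width"],1))
    return local(st["contact_force"])
z=12.9
for s in (-30,-15,-5,5,15,30,45,60):
    bot.line_to([*org(s),z],50); f=rep(s)
    if abs(f[1])>8 or f[0]<-8: print("stop");break
```

```text
-30 act [-29.71   0.71] F [1.4 3.1 4.6] m [-0.78 -0.75 -0.06] t 22.67 13.8
-15 act [-15.04   0.44] F [-0.4  1.5  5.3] m [-0.15 -0.4  -0.03] t 23.12 13.9
-5 act [-5.08  0.39] F [0.  0.5 6.7] m [-0.02 -0.34 -0.05] t 23.47 13.7
5 act [4.93 0.4 ] F [-0.8  1.9  5.4] m [-0.03 -0.34 -0.  ] t 23.82 13.9
15 act [14.97  0.39] F [-0.5  1.3  6.3] m [-0.03 -0.35 -0.  ] t 24.17 13.8
30 act [29.96  0.41] F [-0.8  1.4  5.2] m [-0.06 -0.34 -0.02] t 24.62 13.7
45 act [44.98  0.39] F [-1.4  1.8  5. ] m [-0.11 -0.36  0.01] t 25.07 14.4
60 act [59.98  0.37] F [0.3 1.2 5.5] m [-0.09 -0.32  0.01] t 25.52 13.7
```

```bash
cat >> h.py <<'E'
def meas(n=6):
    F=[];X=[]
    for _ in range(n): bot.pause(.03);st=bot.read_state();F.append(local(st["contact_force"]));X.append(local([*(np.array(st["tcp_pos"])[:2]-org(0)),0])[0])
    return np.mean(F,0).round(2),round(np.mean(X),2),round(st["t"],2)
E
python3 - <<'E'
from h import *
z=12.9
for s in (80,100,119):
    bot.line_to([*org(s),z],50); print(s,*meas())
s=119
while s<168:
    s+=1.5; bot.line_to([*org(s),z],12); r=meas(4); print(s,*r)
    if r[0][0]<-4 or abs(r[0][1])>8: break
E
```

```text
80 [-0.46  1.04  6.16] 79.96 26.27
100 [-0.71  1.17  6.44] 99.94 27.02
119 [-0.78  1.05  6.17] 118.93 27.75
120.5 [-3.61  0.75  6.38] 119.99 28.16
122.0 [-4.82  0.41  6.36] 121.33 28.57
```

Run:
```python
from h import *
z=12.9;s=122
for i in range(4):
    s+=1; bot.line_to([*org(s),z],10); r=meas(5); print(s,*r)
    if r[0][0]<-8.3 or abs(r[0][1])>8: break
```

```text
123 [-5.32  0.2   7.01] 122.27 28.98
124 [-5.34  0.03  6.62] 123.25 29.4
125 [-5.54 -0.28  6.57] 124.24 29.82
126 [-5.5   0.07  6.91] 125.24 30.23
```

The force is flat at about 5.5 N with no 1 N/mm rise. That is bench friction, because the hand presses the fin down with about 6 N, and not the buffer. I'll ease the hand up and carry on.

Run:
```python
from h import *
z=12.9;s=126
for i in range(5):
    z+=.4; bot.line_to([*org(s),z],10); r=meas(5); print("z",z,*r,bot.read_state()["tcp_pos"][2])
    if r[0][2]<0.8: break
for i in range(4):
    s+=1; bot.line_to([*org(s),z],10); r=meas(5); print(s,*r)
    if r[0][0]<-8.5 or abs(r[0][1])>8: break
```

```text
z 13.3 [-4.26  0.5   2.87] 125.8 30.65 13.196780913058305
z 13.700000000000001 [-0.52  0.6  -2.08] 126.33 31.07 13.328939753923397
127 [ 0.23 -0.03 -3.33] 127.19 31.48
128 [ 0.15  0.21 -4.15] 128.02 31.9
129 [-0.46  0.55 -4.09] 129.01 32.32
130 [-0.14  0.01 -4.18] 130.02 32.73
```

Run:
```python
from h import *
z=13.45;s=130
while s<170:
    s+=1.5; bot.line_to([*org(s),z],12); r=meas(3); print(s,*r)
    if r[0][0]<-3.2 or abs(r[0][1])>8: break
```

```text
131.5 [ 0.57 -0.1  -3.11] 131.58 33.11
133.0 [ 0.6   0.29 -3.22] 133.07 33.48
134.5 [-3.56  0.18 -2.58] 134.24 33.86
```

Run:
```python
from h import *
z=13.45;s=134.5
for i in range(14):
    r=meas(6); print(s,*r)
    if r[0][0]<-8.8 or abs(r[0][1])>8: break
    s+=min(1,max(.3,(9.2+r[0][0])*.6)); bot.line_to([*org(s),z],8)
```

```text
134.5 [-4.39 -0.34 -2.53] 134.24 34.06
135.5 [-5.66 -0.14 -1.8 ] 135.2 34.53
136.5 [-6.21 -0.26 -2.26] 136.07 35.01
137.5 [-7.19 -0.5  -2.21] 136.94 35.48
138.5 [-8.3  -0.68 -1.81] 137.78 35.96
139.04 [-8.74 -0.7  -1.47] 138.2 36.41
139.34 [-9.37 -0.67 -1.71] 138.41 36.86
```

Run:
```python
from h import *
bot.move_gripper(44); print(*meas(3)); 
p=bot.read_state()["tcp_pos"]
bot.line_to([p[0],p[1],90],80); bot.line_to([p[0]+3,p[1]+60,200],150)
bot.move_ptp([555,100,230],down(np.pi)) if False else bot.move_ptp([570,40,260],QB)
bot.pause(.2); w=snap("wrist","wf"); st=bot.read_state(); print(st["t"],st["tcp_pos"],st["contact_force"])
bot.move_ptp([560,250,260],QB); bot.pause(.2)
d=snap("side","df"); s=snap("scene","sf")
f=lambda im,x,y,w,h,k:cv2.resize(im[y:y+h,x:x+w],None,fx=k,fy=k,interpolation=cv2.INTER_CUBIC)[:,:,::-1]
cv2.imwrite("pics/mf.png",np.hstack([f(d[0],170,150,160,230,2.5),f(s[0],200,70,160,230,2.5)]))
```

```text
[-0.58  0.19 -0.41] 139.38 37.69
40.5583 [569.58249204  39.0229318  259.12987679] [ 0.58621785 -0.26186173  0.08557882]
```

View pics/mf.png

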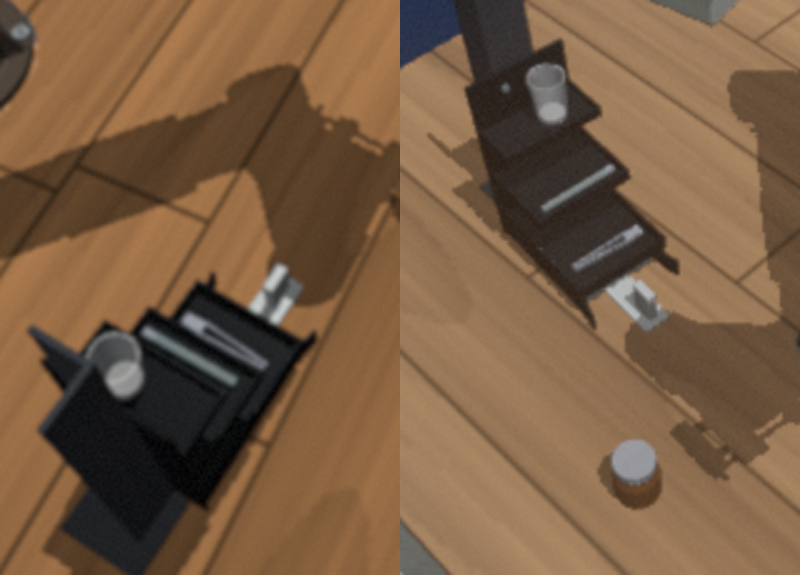

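The tray is home, with only the tongue and fin showing. The bystanders and the jar are undisturbed. I'll do a rough fin-position check, then hand in.

Run:
```python
from h import *
print(tri([(cam("scene"),200+243/2.5,70+288/2.5),(cam("side"),170+275/2.5,150+280/2.5)]),org(138))
bot.close_job()
```

```text
(array([ 555.08303786, -114.05469086,   49.12966378]), np.float64(1.8717499463379317)) [ 553.42309073 -113.40858766]
the job is handed in; nothing more can be done
```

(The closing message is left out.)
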